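# Clear the pile beside the microscope

## Task

The microscope session is over: take the pile on the bench apart from the top, one piece at a time, and put each piece away: first the objective lens upright in the small round cup, then the wooden case in the square tray, then the white dish centred on the round metal stage, and last the slide box in the long tray. Seat each piece flat inside its place, the case and the box square with their trays, setting them down rather than dropping them. Leave the two stoppered flasks on the bench in front of the robot standing where they are.

Things in the scene. Friction and masses are not known exactly. Their poses are not given: they have to be found in the camera images.
- lens: Microscope objective lens, top of the pile: a steel cylinder 26 mm in diameter from its foot to 32 mm up, with a black band, then a narrower cone (22 to 15 mm) to its top at 42 mm; about 0.1 kg. It stands upright on its foot, on the wooden case. Origin: centre of its foot; z up its axis.
- case: Small closed square case of brown wood, 38 x 38 mm, 20 mm high, about 0.04 kg; second in the pile, lies on the dish, under the lens. Origin: centre of its underside; x and y along its sides, z up.
- dish: Closed white glazed round dish (a solid disc), 56 mm in diameter, 16 mm high, about 0.06 kg; third in the pile, lies on the slide box, under the case. Origin: centre of its underside; z up.
- slide_box: Closed grey plastic slide box, 100 mm (its x) x 60 mm (its y), 30 mm high, about 0.18 kg; the bottom of the pile, lies on the bench (height 0). Origin: centre of its underside; z up.
- lens_cup: Place of the lens: a low round black cup fixed to the bench, 60 mm outer diameter, 12 mm high, with a round recess 44 mm in diameter and 4 mm deep (grey floor 8 mm above the bench). Origin: centre of its underside; z up.
- case_tray: Place of the wooden case: a small square dark steel tray fixed to the bench, 56 x 56 mm inside, floor 3 mm above the bench, walls 3 mm thick whose top is 7 mm above the bench. Origin: centre of its underside; x and y along its sides, z up.
- dish_stage: Place of the dish: a round warming stage fixed to the bench, 88 mm in diameter with a black side, its flat bare aluminium top 80 mm in diameter, 12 mm above the bench, no rim. Origin: centre of its underside; z up.
- box_tray: Place of the slide box: a long dark steel tray fixed to the bench, 118 mm (its x) x 78 mm (its y) inside, floor 3 mm above the bench, walls 3 mm thick whose top is 8 mm above the bench. Origin: centre of its underside; x along its long side, z up.
- flask_left: Bystander: conical glass flask with blue granules and a cork, 66 mm in diameter at the base, 119 mm tall, loose on the bench in front of the robot to its left. Origin: centre of its underside.
- flask_right: Bystander: conical glass flask with red granules and a cork, 66 mm in diameter at the base, 119 mm tall, loose on the bench in front of the robot to its right. Origin: centre of its underside.
There are look-alikes about, which are no part of the job. Leave any green look-alike of the lens alone. What is shaped like the dish but pink is not meant.

How it is judged:
On the way, in this order (a step that is already met when the one before it is completed fails the run):
1. the objective lens stands in the round cup, let go (horizontal distance between lens and lens_cup below 0.013 m and z of lens in the frame of lens_cup between 0.004 and 0.012 m and angle between lens's own z axis and vertical below 0.12 rad and contact force between the fingers and lens below 0.1 N), for 0.2 s.
2. the wooden case lies in the square tray, let go (horizontal distance between case and case_tray below 0.015 m and z of case in the frame of case_tray between -0.001 and 0.007 m and angle between case's own z axis and vertical below 0.12 rad and (angle between the x axis of case and the x axis of case_tray, either way round below 0.26 rad or angle between the x axis of case and the y axis of case_tray, either way round below 0.26 rad) and contact force between the fingers and case below 0.1 N), for 0.2 s.
3. the white dish lies on the round metal stage, let go (horizontal distance between dish and dish_stage below 0.014 m and z of dish in the frame of dish_stage between 0.008 and 0.016 m and angle between dish's own z axis and vertical below 0.12 rad and contact force between the fingers and dish below 0.1 N), for 0.2 s.
4. the slide box lies in the long tray, let go (horizontal distance between slide_box and box_tray below 0.015 m and z of slide_box in the frame of box_tray between -0.001 and 0.007 m and angle between slide_box's own z axis and vertical below 0.12 rad and angle between the x axis of slide_box and the x axis of box_tray, either way round below 0.26 rad and contact force between the fingers and slide_box below 0.1 N), for 0.2 s.
At the end, for the whole second after the job is handed in: All let go, at rest, level (0.12 rad), at floor height of their places (4 mm) and near their middles: lens in round cup (13 mm), case in square tray (15 mm), dish on round stage (14 mm), slide box in long tray (15 mm); case and box square with their trays within 0.26 rad (all of step 1 and all of step 2 and all of step 3 and all of step 4 and linear speed of each of lens, case, dish, slide_box below 0.02 m/s); the robot touches nothing.
It fails at once if the objective lens is dropped (falls faster than 0.7 m/s, about 25 mm of free fall) (contact force between the fingers and lens below 0.1 N and linear speed of lens above 0.7 m/s).
It fails at once if the wooden case is dropped (falls faster than 0.7 m/s, about 25 mm of free fall) (contact force between the fingers and case below 0.1 N and linear speed of case above 0.7 m/s).
It fails at once if the white dish is dropped (falls faster than 0.7 m/s, about 25 mm of free fall) (contact force between the fingers and dish below 0.1 N and linear speed of dish above 0.7 m/s).
It fails at once if the slide box is dropped (falls faster than 0.7 m/s, about 25 mm of free fall) (contact force between the fingers and slide_box below 0.1 N and linear speed of slide_box above 0.7 m/s).
It fails at once if a bystanding flask is pushed more than 20 mm or tipped (distance of any of flask_left, flask_right from where it was at the start of the episode above 0.02 m or angle between any of flask_left, flask_right's own z axis and vertical above 0.3 rad).
It also fails if it takes over 128 s, if anything falls off the work surface, if the arm or the gripper's body presses on something with over 40 N, if the wrist force passes 120 N, or if a joint passes its speed limit or range.

## Robot

A 6-joint arm with a two-finger parallel gripper is mounted at the origin on the work surface. World frame = base frame: x ahead of the robot, y to its left, z up, the work surface at z = 0. Lengths are in m, angles in rad, forces in N, time in s.
With the tool pointing down it reaches from about 0.375 to 0.925 m from the base axis. Payload 5.7 kg.
Tool frame: the origin (TCP) lies at the very end of the fingers, on their centre line; the grasp point (between the pads) lies 19 mm behind it (ctrl.pinch_z is the distance from the TCP to the grasp point, in m); z points along the fingers, y is the line along which they close (so a half turn about z gives the same grasp; the last joint's range is limited). The gripper opens to 88 mm and grips with 3 to 60 N. Pads are 20 mm wide; open, the fingers measure 115 mm over their backs; the gripper's body (75 mm by 178 mm) begins 61 mm behind the grasp point.
Start: joints at [-1.247, 0.359, 1.51, -0, 1.272, -0.115], TCP at [0.255, -0.543, 0.223] pointing down, gripper open.
Joint ranges: [-2.97, 2.97], [-1.01, 2.36], [0.21, 2.38], [-0.96, 4.11], [0.2, 2.71], [-2.98, 2.98]. Speed limits (rad/s): [2.39, 2.39, 3.14, 3.14, 3.14, 3.14].

## Interface

Orientations are given as a unit quaternion [w, x, y, z].
In Python, from plant import readout, cams, ticket, nets, ctrl gives the robot as it stands.
- The arm moves only by the shell command python3 -m inch 'ROWS' [FORCE]. ROWS is JSON, a list of rows, each a list of 7 numbers: the finger opening in m, from 0 to 0.0878, then the shift along the tool's x, y, z in m, then the turn, a rotation vector about the tool's x, y, z in degrees. In form: [[hand, dx, dy, dz, rx, ry, rz], ...]. A call has 1 to 5 rows; each row shifts and turns the commanded pose from where the row before left it, along the tool's axes as they then stand; what a row does not reach is not made up. A row lasts 1/10 s, in which the tool goes at most 50 mm and 8.59 degrees, less where a joint would pass 70% of its speed; a pose out of reach is approached as far as the arm can. A call with a gripper value outside its range is refused whole. The fingers move at their own pace and stop on an object; FORCE is the grip in N (left out, the last holds). Time passes only in rows, so rows that do not move let the fingers close. It gives the time, the measured TCP pose, the force, the opening and the grip force at its end, in the units of the state.
- readout.read_state(): the state, without advancing time (a new reading comes with each control period).
- cams.get_image(name): name is "scene" or "top" or "wrist"; returns (picture, depth): 480x640x3 uint8, red, green, blue; 480x640 float32, m along the optical axis (not along the pixel's ray), 0 where there is no reading.
- cams.camera_info(name): a dict with "mtx" (3x3 intrinsics, pixels), "cam_to_world" (4x4, takes a point from camera to world coordinates); the wrist camera has in their place "mount" (4x4, takes a point from camera to tool coordinates, whose origin is the TCP and whose axes are the flange's). Camera axes: x right, y down, z forward; pixel columns grow to the right and rows downward; lengths in m; the calibration is good to about 2 mm. The wrist camera is an equidistant fisheye: a pixel r from the principal point sees the ray r / f radians off the axis. A picture is of the moment at which its call begins: read the wrist's pose just before it. camera_info takes no time and is no camera call.
- ticket.finish_job(): hands the job in; it is judged then, once.
Trained networks look in the newest picture that a camera, given by its name, has taken for a name from the list of things; names that differ only in an ending like _2 or _b are one class to them, and where a whole thing is asked for, a point or a joint stands for the part that bears it (a point fixed in the world has none). Each returns a list of dicts, best first, with "conf" (0 to 1); they miss things now and then, are a little off and sometimes report something else, mostly with a low value. They report only what shows in the picture. A call takes as long as a camera call. They do not tell look-alikes from the thing itself.
- nets.recognise(label, camera): "position" ([x, y, z] in m, in world coordinates, good to about 4 mm: the middle of the surface that is visible of it).
- nets.place_of(label, camera): "position" ([x, y, z] in m, in world coordinates, good to about 4 mm: a listed point, or the origin of a listed thing).
The state is a dict: "clock": time; "q": joint angles; "dq": joint speeds; "tau": joint torques, N m; "tool_pos": TCP position; "orientation": TCP orientation; "ft_force": force on the tool from outside, world axes, zero at the start; "wrist_torque": the same for the moment, N m; "gripper_width": opening from 0.0 (shut) to 1.0 (fully open); "grasp_force": force on a finger pad.
Only numpy, scipy, OpenCV 4.12 (cv2) and the standard library are available. Lean on these libraries where they do the work, as an engineer would, in place of code of your own. Each camera call takes 0.05 s, during which the arm holds its last target. There are 200 camera calls.

## Working session

There is one attempt and no reset: what is moved stays moved. The work goes in short steps, Python scripts to look and compute and a shell command to move; the robot and the scene stay as the last step left them, time stands still between calls to the robot, and variables do not carry over. Pictures are saved under pics/ and viewed, at most 16 in all, crops included, and the job is handed in when it is done.

```bash
mkdir -p pics; ls; cat > h.py <<'E'
import numpy as np, cv2, json
from plant import readout, cams, ticket, nets, ctrl
from scipy.spatial.transform import Rotation as R
def cloud(name):
    im,d=cams.get_image(name); ci=cams.camera_info(name); K=np.array(ci["mtx"]); T=np.array(ci["cam_to_world"])
    v,u=np.mgrid[:480,:640]
    P=np.stack([(u-K[0,2])/K[0,0]*d,(v-K[1,2])/K[1,1]*d,d],-1)@T[:3,:3].T+T[:3,3]
    P[d==0]=np.nan
    return im,P
def save(n,im): cv2.imwrite(f"pics/{n}.png",cv2.cvtColor(im,cv2.COLOR_RGB2BGR))
E
python3 - <<'E'
from h import *
for c in ["scene","top"]:
    im,P=cloud(c); save(c,im); np.savez(c+".npz",im=im,P=P)
    print(c,np.array(cams.camera_info(c)["cam_to_world"]).round(3).tolist())
    for l in "lens case dish slide_box lens_cup case_tray dish_stage box_tray flask_left flask_right".split():
        print(l,[(np.round(x["position"],3).tolist(),round(x["conf"],2)) for x in nets.place_of(l,c)][:4])
s=readout.read_state(); print({k:np.round(v,3).tolist() for k,v in s.items()})
E
```

```text
pics
scene [[-0.299, 0.568, -0.767, 1.256], [0.954, 0.174, -0.243, 0.236], [-0.004, -0.804, -0.594, 0.616], [0.0, 0.0, 0.0, 1.0]]
lens [([0.665, 0.145, 0.066], 0.83), ([0.681, 0.242, 0.004], 0.79)]
case [([0.666, 0.145, 0.046], 0.79)]
dish [([0.668, 0.143, 0.026], 0.89), ([0.634, 0.039, -0.003], 0.71), ([0.493, 0.196, 0.0], 0.64)]
slide_box [([0.666, 0.147, 0.0], 0.59)]
lens_cup [([0.502, -0.411, -0.003], 0.9)]
case_tray []
dish_stage []
box_tray [([0.452, -0.015, -0.0], 0.9), ([0.668, 0.139, 0.03], 0.42), ([0.663, 0.146, 0.066], 0.16)]
flask_left [([0.385, 0.235, 0.001], 0.9)]
flask_right [([0.418, -0.228, 0.001], 0.65)]
top [[-0.013, -0.995, 0.099, 0.387], [-1.0, 0.012, -0.007, 0.011], [0.006, -0.099, -0.995, 1.412], [0.0, 0.0, 0.0, 1.0]]
lens [([0.666, 0.147, 0.065], 0.62), ([0.68, 0.237, -0.001], 0.53), ([0.668, 0.141, 0.042], 0.21)]
case [([0.668, 0.142, 0.044], 0.71)]
dish [([0.49, 0.194, 0.001], 0.85), ([0.632, 0.036, 0.004], 0.7), ([0.666, 0.146, 0.028], 0.48)]
slide_box [([0.667, 0.143, -0.0], 0.71), ([0.668, 0.146, 0.067], 0.32)]
lens_cup [([0.502, -0.413, 0.004], 0.75)]
case_tray [([0.548, 0.368, 0.001], 0.97)]
dish_stage [([0.658, -0.116, 0.001], 0.69)]
box_tray [([0.453, -0.016, 0.002], 0.73)]
flask_left [([0.386, 0.236, -0.005], 0.83)]
flask_right [([0.41, -0.23, -0.002], 0.86)]
{'clock': 1.1, 'q': [-1.247, 0.359, 1.51, -0.0, 1.273, -0.115], 'dq': [0.001, 0.001, -0.002, 0.0, 0.001, -0.001], 'tau': [0.002, -51.534, -27.113, 0.068, 0.025, 0.0], 'tool_pos': [0.255, -0.543, 0.223], 'orientation': [-0.0, 0.976, 0.218, -0.0], 'ft_force': [0.016, -0.749, -0.204], 'wrist_torque': [0.01, -0.001, -0.031], 'grasp_force': 0.0, 'gripper_width': 0.998}
```

View pics/scene.png

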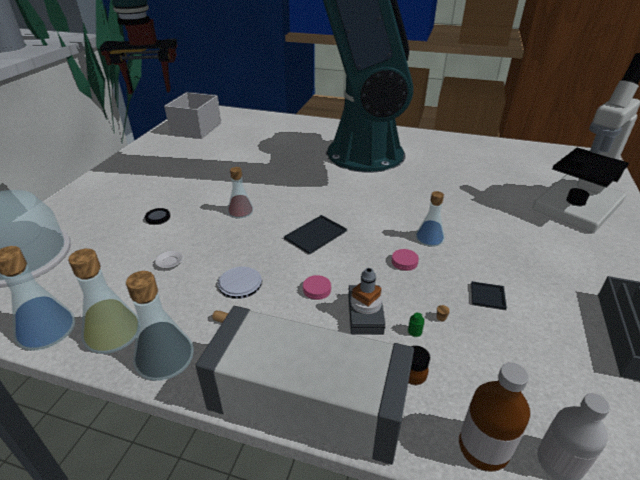

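View pics/top.png

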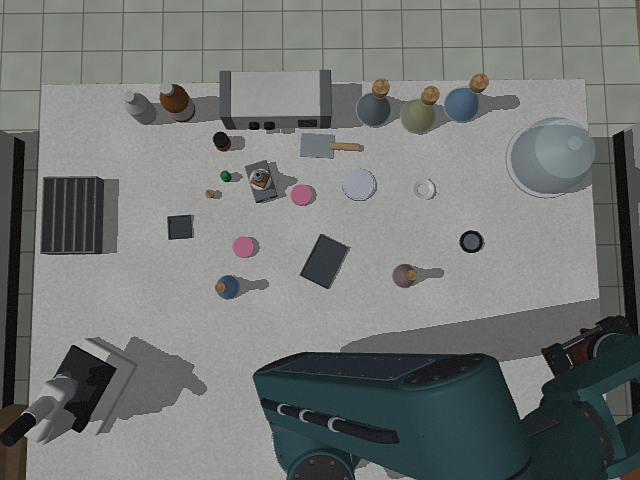

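The scene picture shows the pile at about (367,300) and the top picture shows it at (262,180). The top picture also shows the case tray at (180,227), stage (359,184), cup (471,241) and box tray (325,261).

- **Lens candidates:** the steel one on the pile at top (260,177), and a green one on the bench at (226,176). The steel one on the case fits the description.
- **Dish candidates:** white in the pile, and pink at (302,195) and (244,247). The white one in the pile fits.

Next I'll measure and confirm this with one crop.

```bash
python3 - <<'E'
from h import *
for c in ["top","scene"]:
    f=np.load(c+".npz"); im,P=f["im"],f["P"]; X,Y,Z=P[...,0],P[...,1],P[...,2]
    g=cv2.cvtColor(im,cv2.COLOR_RGB2GRAY)
    def near(x,y,r): return np.hypot(X-x,Y-y)<r
    def rep(n,m):
        pts=P[m][:,:2].astype(np.float32)
        if len(pts)<5: print(c,n,len(pts)); return
        (cx,cy),(w,h),a=cv2.minAreaRect(pts*1000)
        (ex,ey),r=cv2.minEnclosingCircle(pts*1000)
        print(c,n,len(pts),"rect",np.round([cx,cy,w,h,a],1),"circ",np.round([ex,ey,r],1),"mean",np.round(pts.mean(0)*1000,1),"z",np.round(np.median(Z[m])*1000,1))
    N=near(.667,.145,.08)
    for n,a,b in [("lenstop",.085,.12),("lens",.07,.12),("case",.062,.069),("dish",.043,.049),("box",.026,.033)]: rep(n,N&(Z>a)&(Z<b))
    rep("pile box+",N&(Z>.022))
    for n,x,y,r in [("cup",.502,-.412,.045),("ctray",.548,.368,.055),("btray",.453,-.016,.09)]: rep(n,near(x,y,r)&(g<75)&(Z<.02))
    rep("stage",near(.655,-.116,.07)&(Z>.008)&(Z<.03)); print(np.median(Z[near(.655,-.116,.03)]), np.median(Z[near(.6,.3,.03)]))
f=np.load("top.npz")["im"][130:290,150:390]; save("crop",cv2.resize(f,(800,533),interpolation=cv2.INTER_CUBIC))
f=np.load("scene.npz")["im"][255:345,310:430]; save("crop2",cv2.resize(f,(800,600),interpolation=cv2.INTER_CUBIC))
E
```

```text
top lenstop 92 rect [6.638e+02 1.454e+02 2.400e+01 2.510e+01 1.000e-01] circ [663.4 145.5  13.3] mean [662.3 144.9] z 102.0
top lens 117 rect [663.8 143.9  29.3  34.7  68.4] circ [664.4 145.3  21.4] mean [661.8 144.1] z 100.1
top case 87 rect [664.3 145.   37.3  37.8  64.3] circ [663.9 145.1  25.1] mean [660.8 142.8] z 66.0
top dish 82 rect [666.4 146.2  51.7  54.4  62.5] circ [666.3 146.1  27.6] mean [662.1 147.3] z 45.9
top box 366 rect [665.2 146.3 100.8  59.8  16.6] circ [665.1 146.1  56.7] mean [662.2 145.6] z 29.5
top pile box+ 849 rect [664.9 146.1 101.6  60.   16.5] circ [665.5 146.2  57. ] mean [661.4 144.4] z 32.9
top cup 228 rect [ 497.8 -412.6   56.7   64.4    1.3] circ [ 497.9 -412.6   32.8] mean [ 497.5 -410.3] z 11.0
top ctray 541 rect [547.3 364.   62.3  63.    4.1] circ [547.  363.4  42.9] mean [547.2 364.3] z 3.6
top btray 1441 rect [451.  -19.5  82.8 122.6  62.9] circ [451.3 -19.7  72.3] mean [450.9 -18.9] z 3.1
top stage 676 rect [ 651.3 -109.6  111.   119.     0.8] circ [ 655.5 -115.3   68.7] mean [ 656.4 -114.8] z 12.1
0.012148117129736402 -0.0001151529751850510
[... 402 characters left out ...]
 152.3] z 45.7
scene box 558 rect [668.1 147.6 100.9  60.1  17.1] circ [667.3 148.5  57.2] mean [693.7 152.2] z 29.7
scene pile box+ 1615 rect [668.1 147.5 100.9  60.3  17.1] circ [667.2 147.6  57.3] mean [684.7 150.5] z 45.2
scene cup 318 rect [ 500.9 -412.    62.4   64.2   27.9] circ [ 499.7 -415.9   38.7] mean [ 503.2 -407.7] z 9.0
scene ctray 793 rect [550.1 365.   65.1  63.    5.1] circ [550.1 364.6  43.2] mean [549.5 365.2] z 3.4
scene btray 1261 rect [451.4 -20.   96.2 124.6  61.7] circ [454.2 -17.1  74.6] mean [454.2 -18.4] z 3.4
scene stage 920 rect [ 658.9 -112.9   82.2   85.9   15.7] circ [ 658.6 -113.3   44. ] mean [ 660.9 -112.2] z 11.6
0.010599908527227697 4.731545783198676e-05
```

View pics/crop2.png

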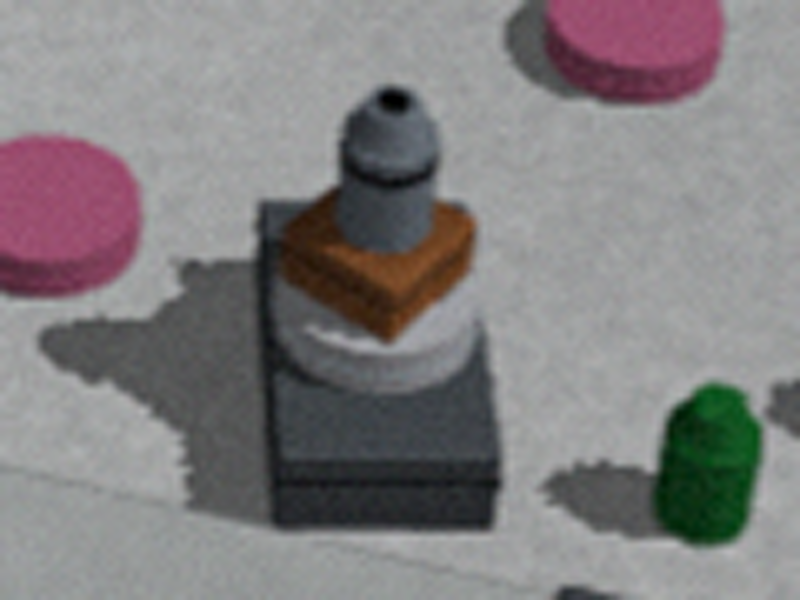

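View pics/crop.png

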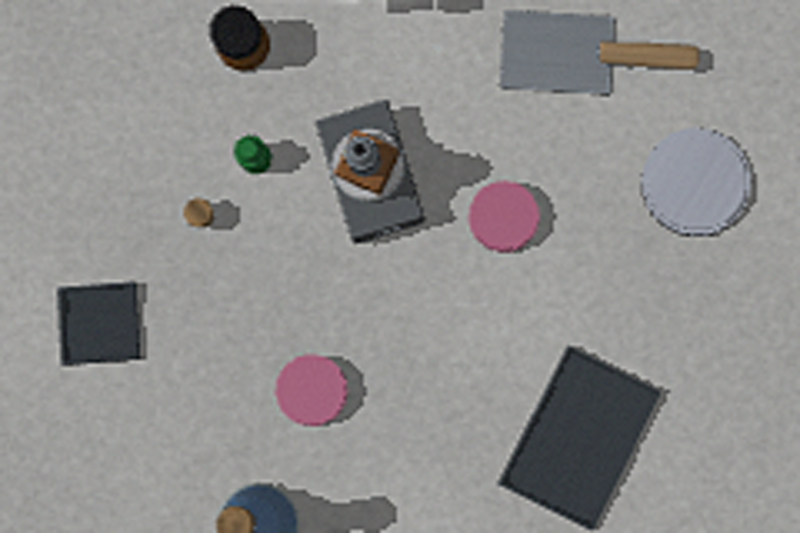

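The crops confirm it: the steel lens (crop2 390,165) stands on the brown case, which lies on the white dish and then the grey box. The green lens look-alike (705,465) and the pink discs stay where they are. Both cameras agree to within about 3 mm on every position, and the layer heights of 66, 46 and 30 mm match the sizes given. I'll average them and move.

```bash
cat > to.py <<'E'
# usage: to.py x y z(mm) [yaw of closing axis deg]; prints shift in tool axes (mm) and rz (deg)
import sys
from h import *
s=readout.read_state(); q=s["orientation"]; r=R.from_quat([q[1],q[2],q[3],q[0]])
M=r.as_matrix(); p=np.array(s["tool_pos"])*1000; a=list(map(float,sys.argv[1:]))
yaw=np.degrees(np.arctan2(M[1,1],M[0,1]))
print("t",round(s["clock"],1),"pos",p.round(1),"yaw",yaw.round(1),"tilt z",M[:,2].round(3),"w mm",round(s["gripper_width"]*87.8,1),"gf",np.round(s["grasp_force"],1),"q",np.round(s["q"],2))
d=M.T@(np.array(a[:3])-p); print("shift",d.round(1),"rows",round(np.linalg.norm(d)/50,1))
if len(a)>3: print("rz",round(-((a[3]-yaw+90)%180-90),1))
E
python3 to.py 665.5 146.5 200
```

```text
t 1.1 pos [ 254.9 -543.1  222.6] yaw -64.9 tilt z [-0.  0. -1.] w mm 87.6 gf 0.0 q [-1.25  0.36  1.51 -0.    1.27 -0.12]
shift [ 664.7 -449.8   22.7] rows 16.1
```

```bash

python3 -m inch '[[0.06,0.02,-0.0135,0,0,0,0],[0.06,0.037,-0.025,0,0,0,0],[0.06,0.037,-0.025,0,0,0,0],[0.06,0.037,-0.025,0,0,0,0],[0.06,0.037,-0.025,0,0,0,0]]' 15
python3 -m inch '[[0.06,0.037,-0.025,0,0,0,0],[0.06,0.037,-0.025,0,0,0,0],[0.06,0.037,-0.025,0,0,0,0],[0.06,0.037,-0.025,0,0,0,0],[0.06,0.037,-0.025,0,0,0,0]]'
python3 -m inch '[[0.06,0.037,-0.025,0,0,0,0],[0.06,0.037,-0.025,0,0,0,0],[0.06,0.037,-0.025,0,0,0,0],[0.06,0.037,-0.025,0,0,0,0],[0.06,0.037,-0.025,0,0,0,0]]'
python3 to.py 665.5 146.5 200
```

```text
clock: 1.6
tool_pos: [0.3594, -0.3676, 0.2227]
orientation: [0.0, 0.976, 0.217, 0.0]
ft_force: [0.8, 0.2, 0.2]
gripper_width: 0.687
grasp_force: 0.0
clock: 2.1
tool_pos: [0.4739, -0.1757, 0.2229]
orientation: [0.0, 0.976, 0.218, 0.0]
ft_force: [1.2, -0.5, -0.0]
gripper_width: 0.683
grasp_force: 0.0
clock: 2.6
tool_pos: [0.5883, 0.0163, 0.2228]
orientation: [0.0, 0.976, 0.218, 0.0]
ft_force: [1.3, -0.9, 0.6]
gripper_width: 0.683
grasp_force: 0.0
t 2.6 pos [588.3  16.3 222.8] yaw -64.8 tilt z [ 0. -0. -1.] w mm 60.0 gf 0.0 q [-0.09  0.34  1.54 -0.    1.26  1.04]
shift [125.2 -85.   22.8] rows 3.1
```

```bash

python3 -m inch '[[0.06,0.034,-0.023,0.005,0,0,0],[0.06,0.034,-0.023,0.01,0,0,0],[0.06,0.034,-0.023,0.01,0,0,0],[0.06,0.023,-0.0155,0,0,0,0],[0.06,0,0,0,0,0,0]]'
python3 to.py 665.5 146.5 73
python3 - <<'E'
from h import *
im,P=cloud("scene"); save("s2",cv2.resize(im[220:350,290:450],(640,520)))
im,d=cams.get_image("wrist"); save("w1",im); print(cams.camera_info("wrist"))
E
```

```text
clock: 3.1
tool_pos: [0.6661, 0.1475, 0.1969]
orientation: [-0.001, 0.976, 0.219, 0.0]
ft_force: [-0.0, -0.4, -0.1]
gripper_width: 0.683
grasp_force: 0.0
t 3.1 pos [666.1 147.5 196.9] yaw -64.7 tilt z [ 0.001  0.001 -1.   ] w mm 59.9 gf 0.0 q [0.12 0.5  1.35 0.   1.3  1.24]
shift [ -1.1   0.7 123.9] rows 2.5
{'mtx': array([[371.64829954,   0.        , 324.81416584],
       [  0.        , 371.64829954, 239.15394477],
       [  0.        ,   0.        ,   1.        ]]), 'mount': array([[-1.67980905e-04, -9.56406716e-01, -2.92037951e-01,
         8.02900738e-02],
       [ 9.99999968e-01, -2.16468154e-04,  1.33717883e-04,
         1.40977823e-05],
       [-1.91105597e-04, -2.92037920e-01,  9.56406722e-01,
        -1.61847373e-01],
       [ 0.00000000e+00,  0.00000000e+00,  0.00000000e+00,
         1.00000000e+00]])}
```

View pics/w1.png

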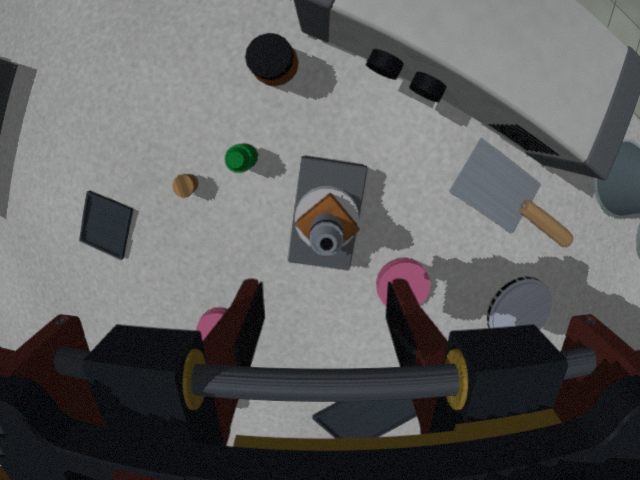

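Wrist view: the lens top is at (327,240), midway between the fingertips (250 and 395), and the case, dish and box are below it. That agrees with my estimate to about 3 mm, so I'll go down and grip.

```bash

python3 -m inch '[[0.06,0.0015,0.0005,0.04,0,0,0],[0.06,0,0,0.04,0,0,0],[0.06,0,0,0.03,0,0,0],[0.06,0,0,0.014,0,0,0],[0.06,0,0,0,0,0,0]]'
python3 -m inch '[[0.045,0,0,0,0,0,0],[0.035,0,0,0,0,0,0],[0.027,0,0,0,0,0,0],[0.02,0,0,0,0,0,0],[0.015,0,0,0,0,0,0]]' 15
python3 -m inch '[[0.015,0,0,0,0,0,0],[0.015,0,0,0,0,0,0],[0.015,0,0,-0.01,0,0,0],[0.015,0,0,-0.03,0,0,0],[0.015,0,0,-0.04,0,0,0]]'
python3 to.py 499.5 -412.5 180
```

```text
clock: 3.7
tool_pos: [0.6645, 0.1429, 0.072]
orientation: [-0.0, 0.976, 0.217, -0.002]
ft_force: [-0.6, -0.4, -0.0]
gripper_width: 0.685
grasp_force: 0.0
clock: 4.2
tool_pos: [0.6668, 0.1445, 0.0746]
orientation: [-0.0, 0.976, 0.218, 0.001]
ft_force: [-0.3, 0.7, 3.3]
gripper_width: 0.292
grasp_force: 15.0
clock: 4.7
tool_pos: [0.6642, 0.144, 0.1523]
orientation: [-0.0, 0.976, 0.218, -0.003]
ft_force: [0.5, 0.2, -0.7]
gripper_width: 0.293
grasp_force: 15.0
t 4.7 pos [664.2 144.  152.3] yaw -64.9 tilt z [-0.006 -0.001 -1.   ] w mm 25.8 gf 15.0 q [0.11 0.54 1.4  0.   1.22 1.24]
shift [-385.7  433.8  -26.4] rows 11.6
```

```bash

python3 -m inch '[[0.015,0,0,-0.03,0,0,0],[0.015,-0.0145,0.0162,0,0,0,0],[0.015,-0.029,0.0325,0,0,0,0],[0.015,-0.029,0.0325,0,0,0,0],[0.015,-0.029,0.0325,0,0,0,0]]'
python3 -m inch '[[0.015,-0.029,0.0325,0,0,0,0],[0.015,-0.029,0.0325,0,0,0,0],[0.015,-0.029,0.0325,0,0,0,0],[0.015,-0.029,0.0325,0,0,0,0],[0.015,-0.029,0.0325,0,0,0,0]]'
python3 -m inch '[[0.015,-0.029,0.0325,0,0,0,0],[0.015,-0.029,0.0325,0,0,0,0],[0.015,-0.029,0.0325,0,0,0,0],[0.015,-0.029,0.0325,0,0,0,0],[0.015,-0.0145,0.0162,0,0,0,0]]'
python3 -m inch '[[0.015,0,0,0,0,0,0],[0.015,0,0,0,0,0,0]]'
python3 to.py 499.5 -412.5 16
python3 - <<'E'
from h import *
im,d=cams.get_image("wrist"); save("w2",im)
for l in ["lens_cup","lens"]: print(l,[(np.round(x["position"],3).tolist(),round(x["conf"],2)) for x in nets.place_of(l,"wrist")][:3])
E
```

```text
clock: 5.2
tool_pos: [0.6207, -0.0036, 0.1825]
orientation: [-0.0, 0.976, 0.218, -0.001]
ft_force: [1.5, -0.5, -0.7]
gripper_width: 0.292
grasp_force: 15.0
clock: 5.7
tool_pos: [0.5581, -0.2123, 0.1825]
orientation: [-0.001, 0.976, 0.217, -0.001]
ft_force: [-0.3, -0.3, -1.1]
gripper_width: 0.291
grasp_force: 15.0
clock: 6.2
tool_pos: [0.5015, -0.4017, 0.1823]
orientation: [-0.0, 0.976, 0.216, -0.001]
ft_force: [0.0, 0.3, -0.7]
gripper_width: 0.289
grasp_force: 15.0
clock: 6.4
tool_pos: [0.503, -0.3979, 0.1824]
orientation: [-0.001, 0.976, 0.217, -0.001]
ft_force: [-0.4, 0.3, -1.4]
gripper_width: 0.291
grasp_force: 15.0
t 6.4 pos [ 503.  -397.9  182.4] yaw -65.0 tilt z [-0.002  0.002 -1.   ] w mm 25.6 gf 15.0 q [-0.78  0.45  1.46  0.    1.23  0.36]
shift [ -9.3  12.2 166.4] rows 3.3
lens_cup [([0.5, -0.414, 0.001], 0.67)]
lens [([0.503, -0.398, 0.173], 0.93)]
```

View pics/w2.png

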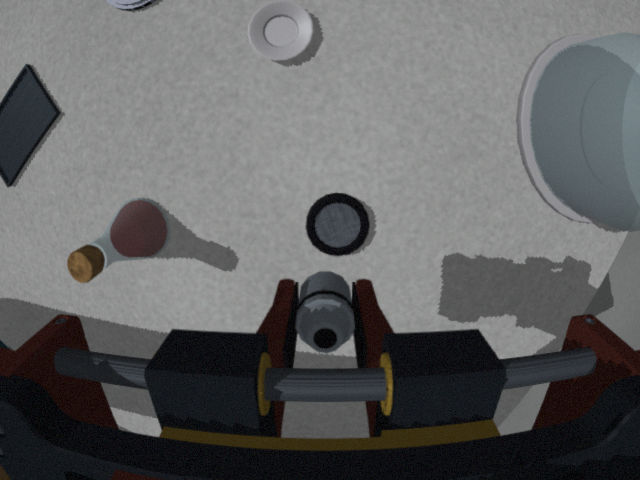

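The lens hangs upright at (325,310) and the cup is at (337,223). The wrist net puts the cup at (500,-414), which agrees with my value.

```bash

python3 -m inch '[[0.015,-0.0095,0.0125,0.02,0,0,0],[0.015,0,0,0.04,0,0,0],[0.015,0,0,0.04,0,0,0],[0.015,0,0,0.03,0,0,0],[0.015,0,0,0.015,0,0,0]]'
python3 -m inch '[[0.015,0,0,0.01,0,0,0],[0.015,0,0,0.004,0,0,0],[0.015,0,0,0.002,0,0,0],[0.015,0,0,0.002,0,0,0],[0.015,0,0,0,0,0,0]]'
python3 to.py 499.5 -412.5 17
```

```text
clock: 7.05
tool_pos: [0.5002, -0.4108, 0.0358]
orientation: [-0.002, 0.976, 0.218, -0.001]
ft_force: [-0.5, 0.4, -2.1]
gripper_width: 0.292
grasp_force: 15.0
clock: 7.55
tool_pos: [0.5017, -0.4141, 0.0215]
orientation: [0.001, 0.976, 0.218, 0.0]
ft_force: [0.9, 0.2, -0.9]
gripper_width: 0.291
grasp_force: 15.0
t 7.5 pos [ 501.7 -414.1   21.5] yaw -64.9 tilt z [ 0.001 -0.001 -1.   ] w mm 25.5 gf 15.0 q [-0.8   0.65  1.57  0.    0.92  0.34]
shift [-1.3 -2.4  4.5] rows 0.1
```

```bash

python3 -m inch '[[0.015,0,0,0.001,0,0,0],[0.015,0,0,0,0,0,0]]' | grep -E "tool_pos|ft_force"
python3 -m inch '[[0.015,0,0,0.001,0,0,0],[0.015,0,0,0,0,0,0]]'| grep -E "tool_pos|ft_force"
python3 -m inch '[[0.015,0,0,0.001,0,0,0],[0.015,0,0,0,0,0,0]]'| grep -E "tool_pos|ft_force"
```

```text
tool_pos: [0.5013, -0.4138, 0.02]
ft_force: [-1.0, 0.6, -0.7]
tool_pos: [0.5011, -0.4136, 0.0186]
ft_force: [0.1, -0.1, -1.5]
tool_pos: [0.5011, -0.4135, 0.0175]
ft_force: [-1.1, -0.7, -1.6]
```

```bash

python3 -m inch '[[0.015,0,0,0.001,0,0,0],[0.015,0,0,0,0,0,0]]' | grep -E "tool_pos|ft_force"
python3 -m inch '[[0.02,0,0,0,0,0,0],[0.026,0,0,0,0,0,0],[0.03,0,0,0,0,0,0],[0.036,0,0,0,0,0,0],[0.042,0,0,0,0,0,0]]'| grep -E "tool_pos|ft_force|gr"
python3 -m inch '[[0.046,0,0,0,0,0,0],[0.046,0,0,-0.01,0,0,0],[0.046,0,0,-0.03,0,0,0],[0.046,0,0,-0.04,0,0,0],[0.046,0,0,-0.05,0,0,0]]'| grep -E "tool_pos|ft_force|gr"
python3 -m inch '[[0.06,0,0,-0.04,0,0,0],[0.06,0,0,0,0,0,0]]'| grep -E "tool_pos|ft_force|gr"
python3 to.py 665.5 145.5 200 -25.6
python3 - <<'E'
from h import *
im,P=cloud("scene"); save("s3",cv2.resize(im[180:250,100:220],(600,350)))
print([(np.round(x["position"],3).tolist(),round(x["conf"],2)) for x in nets.place_of("lens","scene")][:3])
E
```

```text
tool_pos: [0.5012, -0.4136, 0.0166]
ft_force: [-1.0, -0.9, -1.2]
tool_pos: [0.5013, -0.4137, 0.0167]
ft_force: [0.3, -0.5, 0.1]
gripper_width: 0.454
grasp_force: 0.0
tool_pos: [0.5001, -0.4126, 0.147]
ft_force: [0.1, -1.2, 0.2]
gripper_width: 0.527
grasp_force: 0.0
tool_pos: [0.5044, -0.4167, 0.1945]
ft_force: [0.9, -0.6, -0.1]
gripper_width: 0.663
grasp_force: 0.0
t 9.6 pos [ 504.4 -416.7  194.5] yaw -64.9 tilt z [ 0.009 -0.009 -1.   ] w mm 58.2 gf 0.0 q [-0.8   0.45  1.43  0.    1.25  0.34]
shift [ 384.8 -440.4   -9.1] rows 11.7
rz -39.3
[([0.685, 0.241, 0.003], 0.71), ([0.498, -0.414, 0.008], 0.61)]
```

View pics/s3.png

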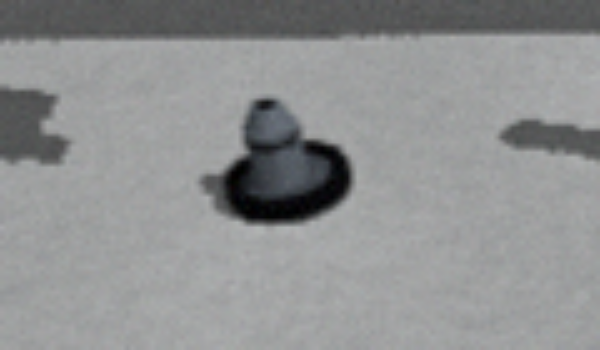

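The lens stands upright in the cup (272,145 in the crop), and the net puts it at (498,-414). Back to the pile for the case.

```bash

python3 -m inch '[[0.06,0.0145,-0.0163,0,0,0,0],[0.06,0.029,-0.0326,0,0,0,0],[0.06,0.029,-0.0326,0,0,0,0],[0.06,0.029,-0.0326,0,0,0,0],[0.06,0.029,-0.0326,0,0,0,0]]' | grep pos
python3 -m inch '[[0.06,0.029,-0.0326,0,0,0,0],[0.06,0.029,-0.0326,0,0,0,0],[0.06,0.029,-0.0326,0,0,0,0],[0.06,0.029,-0.0326,0,0,0,0],[0.06,0.029,-0.0326,0,0,0,0]]'| grep pos
python3 -m inch '[[0.06,0.029,-0.0326,0,0,0,0],[0.06,0.029,-0.0326,0,0,0,0],[0.06,0.029,-0.0326,0,0,0,0],[0.06,0.02,-0.0225,0,0,0,0],[0.06,0.004,-0.005,0,0,0,0]]'| grep pos
python3 -m inch '[[0.06,0,0,0,0,0,-7.86],[0.06,0,0,0,0,0,-7.86],[0.06,0,0,0,0,0,-7.86],[0.06,0,0,0,0,0,-7.86],[0.06,0,0,0,0,0,-7.86]]'
python3 -m inch '[[0.06,0,0,0,0,0,0],[0.06,0,0,0,0,0,0]]'|grep pos
cat > pile.py <<'E'
from h import *
im,P=cloud("scene"); X,Y,Z=P[...,0],P[...,1],P[...,2]
N=np.hypot(X-.667,Y-.146)<.08
for n,a,b in [("case",.062,.069),("dish",.043,.049),("box",.026,.033)]:
    m=N&(Z>a)&(Z<b)
    if m.sum()>40:
        pts=P[m][:,:2].astype(np.float32)*1000
        print(n,m.sum(),np.round(np.hstack([np.hstack(cv2.minAreaRect(pts)),np.hstack(cv2.minEnclosingCircle(pts))]),1))
im,d=cams.get_image("wrist"); save("w",im); s=readout.read_state()
for l in ["case","dish","slide_box"]: print(l,[(np.round(x["position"],3).tolist(),round(x["conf"],2)) for x in nets.place_of(l,"wrist")][:3])
E
python3 pile.py; python3 to.py 666.5 146 51.5 -25.6
```

```text
tool_pos: [0.5558, -0.2217, 0.1845]
tool_pos: [0.6172, -0.0129, 0.1845]
tool_pos: [0.6647, 0.1489, 0.1842]
clock: 11.65
tool_pos: [0.6643, 0.1439, 0.1848]
orientation: [-0.001, 0.845, 0.535, -0.002]
ft_force: [0.1, -0.2, -0.3]
gripper_width: 0.68
grasp_force: 0.0
tool_pos: [0.6651, 0.144, 0.1856]
case 345 [666.6 146.3  39.7  40.   63.9 667.3 146.5  26.2]
dish 207 [678.4 150.4  35.5  54.5  13.5 669.2 147.9  28. ]
box 559 [668.1 147.9 101.8  60.1  16.6 667.3 147.3  56.9]
case [([0.668, 0.147, 0.043], 0.65)]
dish [([0.636, 0.037, 0.0], 0.77)]
slide_box [([0.546, 0.362, -0.002], 0.37)]
t 12.1 pos [666.1 144.3 186.5] yaw -25.6 tilt z [-0.  0. -1.] w mm 60.0 gf 0.0 q [0.11 0.51 1.36 0.   1.28 0.56]
shift [  1.7  -0.3 135. ] rows 2.7
rz -0.0
```

View pics/w.png

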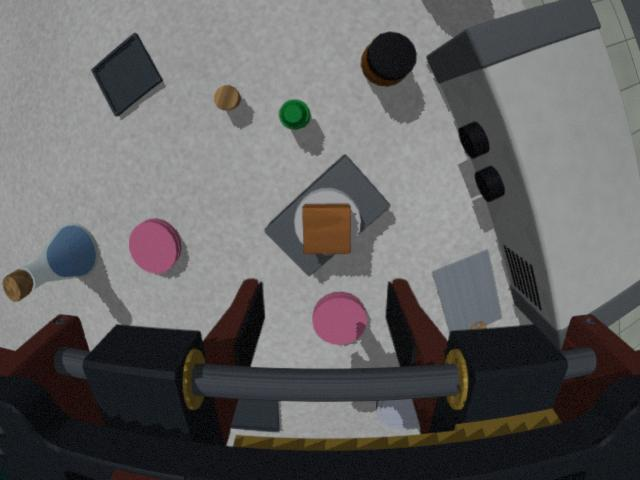

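The case (327,229) sits undisturbed, square with the fingers and centred between them. Down to grip it.

```bash

python3 -m inch '[[0.056,0.002,0,0.04,0,0,0],[0.056,0,0,0.04,0,0,0],[0.056,0,0,0.03,0,0,0],[0.056,0,0,0.02,0,0,0],[0.056,0,0,0,0,0,0]]'|grep pos
python3 -m inch '[[0.056,0,0,0,0,0,0],[0.056,0,0,0,0,0,0]]'|grep pos
python3 to.py 666.5 146 52
```

```text
tool_pos: [0.6644, 0.1458, 0.0533]
tool_pos: [0.6685, 0.1463, 0.0584]
t 12.8 pos [668.5 146.3  58.4] yaw -25.6 tilt z [ 0.003  0.    -1.   ] w mm 55.6 gf 0.0 q [0.11 0.64 1.47 0.   1.03 0.56]
shift [-1.2 -1.7  6.4] rows 0.1
```

```bash

python3 -m inch '[[0.056,0,0,0.003,0,0,0],[0.056,0,0,0,0,0,0],[0.056,0,0,0,0,0,0],[0.056,0,0,0,0,0,0]]'|grep pos
python3 to.py 666.5 146 52
```

```text
tool_pos: [0.6673, 0.1462, 0.0541]
t 13.2 pos [667.3 146.2  54.1] yaw -25.6 tilt z [ 0.  0. -1.] w mm 56.0 gf 0.0 q [0.11 0.64 1.47 0.   1.03 0.56]
shift [-0.6 -0.6  2.1] rows 0.0
```

```bash

python3 -m inch '[[0.056,0,0,0.002,0,0,0],[0.05,0,0,0,0,0,0],[0.044,0,0,0,0,0,0],[0.038,0,0,0,0,0,0],[0.03,0,0,0,0,0,0]]' 12|grep -E "pos|gr"
python3 -m inch '[[0.03,0,0,0,0,0,0],[0.03,0,0,0,0,0,0],[0.03,0,0,-0.006,0,0,0],[0.03,0,0,-0.02,0,0,0],[0.03,0,0,-0.04,0,0,0]]' |grep -E "pos|gr"
python3 -m inch '[[0.03,0,0,-0.04,0,0,0],[0.03,0,0,-0.03,0,0,0],[0.03,0,0,0,0,0,0],[0.03,0,0,0,0,0,0],[0.03,0,0,0,0,0,0]]' |grep -E "pos|gr"
python3 to.py 549 364.5 190 4.6; python3 pile.py
```

```text
tool_pos: [0.6671, 0.1462, 0.0516]
gripper_width: 0.435
grasp_force: 12.0
tool_pos: [0.6645, 0.1458, 0.1155]
gripper_width: 0.433
grasp_force: 12.0
tool_pos: [0.666, 0.1461, 0.1863]
gripper_width: 0.434
grasp_force: 12.0
t 14.7 pos [666.  146.1 186.3] yaw -25.6 tilt z [-0.003 -0.    -1.   ] w mm 38.1 gf 12.0 q [0.11 0.51 1.36 0.   1.28 0.56]
shift [ 146.6 -199.8   -3.4] rows 5.0
rz -30.2
dish 543 [667.7 147.5  54.7  55.3  55.2 667.1 147.4  28.9]
box 639 [667.2 147.5 101.8  60.1  16.4 667.6 146.5  57.7]
case [([0.548, 0.359, -0.003], 0.57), ([0.668, 0.144, 0.181], 0.55)]
dish [([0.663, 0.14, 0.033], 0.8), ([0.494, 0.195, 0.003], 0.67)]
slide_box []
```

```bash

python3 -m inch '[[0.03,0.014,-0.019,0,0,0,0],[0.03,0.029,-0.04,0,0,0,0],[0.03,0.03,-0.041,0,0,0,0],[0.03,0.03,-0.041,0,0,0,0],[0.03,0.029,-0.04,0,0,0,0]]' |grep -E "pos"
python3 -m inch '[[0.03,0.0145,-0.019,0,0,0,-7.55],[0.03,0,0,0,0,0,-7.55],[0.03,0,0,0,0,0,-7.55],[0.03,0,0,0,0,0,-7.55]]' |grep -E "pos"
python3 -m inch '[[0.03,0,0,0,0,0,0],[0.03,0,0,0,0,0,0],[0.03,0,0,0,0,0,0]]' |grep -E "pos"
python3 to.py 549 364.5 9 4.6
python3 - <<'E'
from h import *
im,d=cams.get_image("wrist"); save("w3",im)
print([(np.round(x["position"],3).tolist(),round(x["conf"],2)) for x in nets.place_of("case_tray","wrist")][:3])
E
```

```text
tool_pos: [0.5604, 0.3433, 0.1872]
tool_pos: [0.5502, 0.3637, 0.1871]
tool_pos: [0.5507, 0.3631, 0.1875]
t 16.1 pos [550.7 363.1 187.5] yaw 4.5 tilt z [-0. -0. -1.] w mm 37.9 gf 12.0 q [0.48 0.47 1.41 0.   1.26 0.4 ]
shift [  1.5  -1.5 178.5] rows 3.6
rz -0.1
[([0.549, 0.363, -0.0], 0.73), ([0.39, 0.234, 0.003], 0.6)]
```

View pics/w3.png

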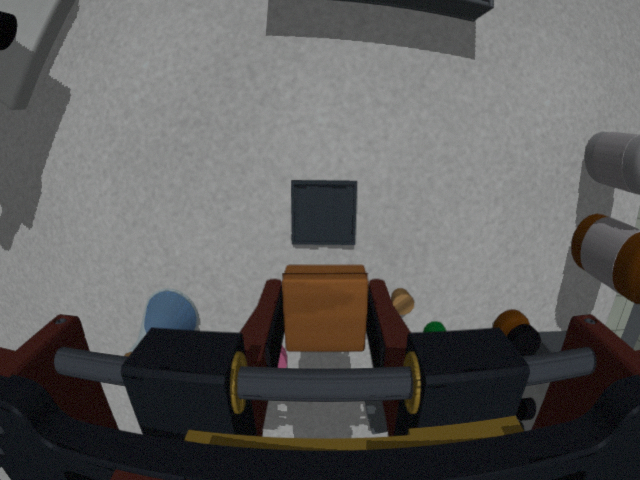

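The case is held level and square with its tray, which is at (324,212). The net puts the tray at (549,363). Lowering.

```bash

python3 -m inch '[[0.03,0.001,-0.0015,0.03,0,0,0],[0.03,0,0,0.045,0,0,0],[0.03,0,0,0.045,0,0,0],[0.03,0,0,0.03,0,0,0],[0.03,0,0,0.012,0,0,0]]' |grep -E "pos"
python3 -m inch '[[0.03,0,0,0.004,0,0,0],[0.03,0,0,0,0,0,0],[0.03,0,0,0,0,0,0],[0.03,0,0,0,0,0,0]]' |grep -E "pos|ft"
python3 to.py 549 364.5 8.6
```

```text
tool_pos: [0.5469, 0.3628, 0.0223]
tool_pos: [0.5504, 0.3648, 0.0236]
ft_force: [-0.5, 0.6, 0.3]
t 17.1 pos [550.4 364.8  23.6] yaw 4.6 tilt z [ 0.003  0.002 -1.   ] w mm 37.7 gf 12.0 q [0.48 0.65 1.55 0.   0.94 0.4 ]
shift [-0.2 -1.5 15. ] rows 0.3
```

```bash

python3 -m inch '[[0.03,0,-0.001,0.006,0,0,0],[0.03,0,0,0.004,0,0,0],[0.03,0,0,0,0,0,0],[0.03,0,0,0,0,0,0]]' |grep -E "pos|ft"
python3 -m inch '[[0.03,0,0,0.001,0,0,0],[0.03,0,0,0,0,0,0]]' |grep -E "pos|ft"
python3 -m inch '[[0.03,0,0,0.001,0,0,0],[0.03,0,0,0,0,0,0]]' |grep -E "pos|ft"
```

```text
tool_pos: [0.5479, 0.3639, 0.0114]
ft_force: [0.7, 0.0, -1.6]
tool_pos: [0.5481, 0.364, 0.0106]
ft_force: [-0.3, 0.1, -0.2]
tool_pos: [0.5481, 0.364, 0.0096]
ft_force: [-0.6, -0.1, -0.5]
```

```bash

python3 -m inch '[[0.03,0,0,0.001,0,0,0],[0.03,0,0,0,0,0,0]]' |grep -E "pos|ft"
python3 -m inch '[[0.036,0,0,0,0,0,0],[0.04,0,0,0,0,0,0],[0.045,0,0,0,0,0,0],[0.05,0,0,0,0,0,0],[0.054,0,0,0,0,0,0]]' |grep -E "pos|ft|gr"
python3 -m inch '[[0.054,0,0,0,0,0,0],[0.054,0,0,-0.01,0,0,0],[0.054,0,0,-0.03,0,0,0],[0.054,0,0,-0.045,0,0,0],[0.06,0,0,-0.045,0,0,0]]' |grep -E "pos|ft|gr"
python3 -m inch '[[0.075,0,0,-0.04,0,0,0],[0.075,0,0,-0.01,0,0,0],[0.075,0,0,0,0,0,0],[0.075,0,0,0,0,0,0]]' |grep -E "pos"
python3 to.py 667.5 147.4 190 -65
python3 - <<'E'
from h import *
im,P=cloud("top"); save("t2",cv2.resize(im[200:260,150:230],(480,360),interpolation=cv2.INTER_CUBIC))
print([(np.round(x["position"],3).tolist(),round(x["conf"],2)) for x in nets.place_of("case","top")][:3])
m=(np.hypot(P[...,0]-.549,P[...,1]-.3645)<.05)&(P[...,2]>.017)
p=P[m]; print(m.sum(),np.median(p[:,2]),cv2.minAreaRect(p[:,:2].astype(np.float32)*1000))
E
```

```text
tool_pos: [0.5481, 0.3641, 0.0087]
ft_force: [-0.4, 0.1, 0.0]
tool_pos: [0.5481, 0.3641, 0.0087]
ft_force: [-0.2, -0.4, -0.1]
gripper_width: 0.603
grasp_force: 0.0
tool_pos: [0.5475, 0.3637, 0.1402]
ft_force: [0.7, -0.1, 0.3]
gripper_width: 0.665
grasp_force: 0.0
tool_pos: [0.5472, 0.3636, 0.1877]
t 19.6 pos [547.2 363.6 187.7] yaw 4.6 tilt z [-0.002 -0.001 -1.   ] w mm 75.1 gf 0.0 q [0.48 0.47 1.42 0.   1.25 0.4 ]
shift [-225.2  102.4   -2.3] rows 4.9
rz 69.6
[([0.548, 0.359, 0.001], 0.59), ([0.498, -0.412, 0.0], 0.51)]
3964 0.6022258357100965 ((546.2221069335938, 362.3612976074219), (91.66060638427734, 99.19891357421875), 39.700599670410156)
```

View pics/t2.png

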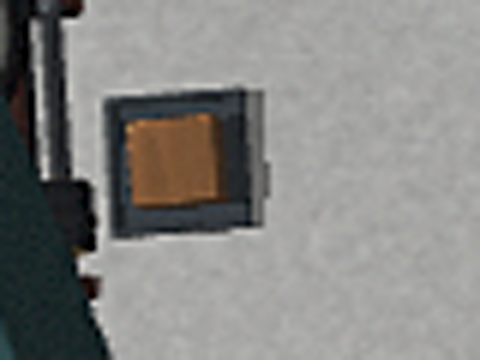

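The case lies flat and square inside the tray (172,160 in the crop). Next the dish.

```bash

python3 -m inch '[[0.075,-0.02,0.009,0,0,0,0],[0.075,-0.04,0.018,0,0,0,0],[0.075,-0.045,0.0205,0,0,0,0],[0.075,-0.045,0.0205,0,0,0,0],[0.075,-0.045,0.0205,0,0,0,0]]' |grep -E "pos"
python3 -m inch '[[0.075,-0.03,0.0135,0,0,0,0],[0.075,0,0,0,0,0,0],[0.075,0,0,0,0,0,0],[0.075,0,0,0,0,0,0]]' |grep -E "pos"
python3 to.py 667.5 147.4 36; python3 pile.py
```

```text
tool_pos: [0.6516, 0.1751, 0.1864]
tool_pos: [0.6667, 0.1489, 0.1873]
t 20.6 pos [666.7 148.9 187.3] yaw 4.7 tilt z [-0.003  0.    -1.   ] w mm 74.8 gf 0.0 q [0.12 0.51 1.35 0.   1.28 0.04]
shift [ -1.6   1.1 151.3] rows 3.0
dish 544 [667.9 147.9  55.   55.5  47.  667.1 147.3  28.8]
box 644 [667.1 147.4 103.2  60.1  16.5 667.3 147.3  58.6]
case []
dish [([0.631, 0.037, -0.002], 0.59), ([0.664, 0.142, 0.034], 0.58), ([0.495, 0.192, -0.003], 0.56)]
slide_box []
```

View pics/w.png

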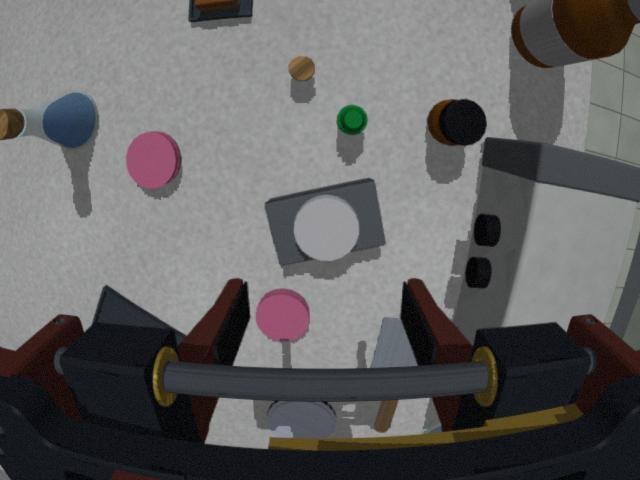

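The white dish (326,228) on the grey box is centred between the fingers. The pink one (283,315) is a look-alike and stays put. Descending.

```bash

python3 -m inch '[[0.075,-0.001,0.001,0.03,0,0,0],[0.075,0,0,0.045,0,0,0],[0.075,0,0,0.04,0,0,0],[0.075,0,0,0.022,0,0,0],[0.075,0,0,0.005,0,0,0]]' |grep -E "pos"
python3 -m inch '[[0.075,0,0,0,0,0,0],[0.075,0,0,0,0,0,0],[0.075,0,0,0,0,0,0],[0.075,0,0,0,0,0,0]]' |grep -E "pos|ft"
python3 to.py 667.5 147.4 35.5
```

```text
tool_pos: [0.6663, 0.1474, 0.0435]
tool_pos: [0.6702, 0.1473, 0.0484]
ft_force: [0.3, -0.8, -0.5]
t 21.7 pos [670.2 147.3  48.4] yaw 4.6 tilt z [ 0.003  0.    -1.   ] w mm 75.0 gf 0.0 q [0.12 0.65 1.47 0.   1.02 0.03]
shift [ 0.4 -2.7 12.9] rows 0.3
```

```bash

python3 -m inch '[[0.075,0,-0.001,0.006,0,0,0],[0.075,0,0,0.003,0,0,0],[0.075,0,0,0,0,0,0],[0.075,0,0,0,0,0,0],[0.075,0,0,0,0,0,0]]' |grep -E "pos|ft"
python3 to.py 667.5 147.4 35.5
```

```text
tool_pos: [0.6681, 0.147, 0.0376]
ft_force: [-0.0, 0.7, -0.8]
t 22.2 pos [668.1 147.   37.6] yaw 4.6 tilt z [-0.  0. -1.] w mm 74.9 gf 0.0 q [0.12 0.66 1.48 0.   1.   0.03]
shift [ 0.4 -0.6  2.1] rows 0.0
```

```bash

python3 -m inch '[[0.07,0,0,0.002,0,0,0],[0.065,0,0,0,0,0,0],[0.06,0,0,0,0,0,0],[0.055,0,0,0,0,0,0],[0.045,0,0,0,0,0,0]]' 15|grep -E "pos|gr"
python3 -m inch '[[0.045,0,0,0,0,0,0],[0.045,0,0,0,0,0,0],[0.045,0,0,-0.006,0,0,0],[0.045,0,0,-0.02,0,0,0],[0.045,0,0,-0.04,0,0,0]]' |grep -E "pos|gr"
python3 -m inch '[[0.045,0,0,-0.045,0,0,0],[0.045,0,0,-0.04,0,0,0],[0.045,0,0,0,0,0,0],[0.045,0,0,0,0,0,0],[0.045,0,0,0,0,0,0]]' |grep -E "pos|gr"
python3 to.py 657.5 -114 190; python3 pile.py
python3 - <<'E'
from h import *
for c in ["wrist","scene"]:
  if c=="scene":
    im,P=cloud(c); m=(np.hypot(P[...,0]-.657,P[...,1]+.114)<.06)&(P[...,2]>.0095)&(P[...,2]<.02); pts=P[m][:,:2].astype(np.float32)*1000; print(m.sum(),cv2.minEnclosingCircle(pts),cv2.fitEllipse(cv2.convexHull(pts)))
  else: cams.get_image(c)
  print(c,[(np.round(x["position"],3).tolist(),round(x["conf"],2)) for x in nets.place_of("dish_stage",c)][:3])
E
```

```text
tool_pos: [0.668, 0.147, 0.0357]
gripper_width: 0.63
grasp_force: 15.0
tool_pos: [0.6653, 0.1466, 0.0994]
gripper_width: 0.63
grasp_force: 15.0
tool_pos: [0.6668, 0.1469, 0.1853]
gripper_width: 0.63
grasp_force: 15.0
t 23.7 pos [666.8 146.9 185.3] yaw 4.6 tilt z [-0.003 -0.    -1.   ] w mm 55.3 gf 15.0 q [0.12 0.51 1.36 0.   1.28 0.03]
shift [-259.3  -30.4   -4.6] rows 5.2
box 1313 [667.1 147.5 103.   60.   16.7 667.2 147.4  57.9]
case []
dish [([0.493, 0.192, 0.0], 0.94), ([0.66, 0.141, 0.183], 0.76)]
slide_box [([0.66, 0.148, 0.002], 0.63)]
wrist [([0.657, -0.122, -0.001], 0.81)]
848 ((658.703369140625, -113.2507095336914), 43.21064376831055) ((657.8382568359375, -113.51203918457031), (81.07421875, 84.53189086914062), 66.68334197998047)
scene [([0.658, -0.117, -0.002], 0.6), ([0.416, -0.23, 0.001], 0.46)]
```

```bash

python3 -m inch '[[0.045,-0.02,-0.0025,0,0,0,0],[0.045,-0.043,-0.005,0,0,0,0],[0.045,-0.045,-0.0053,0,0,0,0],[0.045,-0.045,-0.0053,0,0,0,0],[0.045,-0.045,-0.0053,0,0,0,0]]' |grep -E "pos"
python3 -m inch '[[0.045,-0.041,-0.0048,0,0,0,0],[0.045,-0.02,-0.0025,0,0,0,0],[0.045,0,0,0,0,0,0],[0.045,0,0,0,0,0,0],[0.045,0,0,0,0,0,0]]' |grep -E "pos"
python3 to.py 657.5 -114.5 17.7
python3 - <<'E'
from h import *
im,d=cams.get_image("wrist"); save("w5",im)
print([(np.round(x["position"],3).tolist(),round(x["conf"],2)) for x in nets.place_of("dish_stage","wrist")][:3])
E
```

```text
tool_pos: [0.6602, -0.0552, 0.1868]
tool_pos: [0.6582, -0.1123, 0.1866]
t 25.1 pos [ 658.2 -112.3  186.6] yaw 4.7 tilt z [-0.     0.001 -1.   ] w mm 55.8 gf 15.0 q [-0.27  0.49  1.39  0.    1.26 -0.35]
shift [ -2.2  -0.9 168.9] rows 3.4
[([0.659, -0.118, -0.0], 0.6)]
```

View pics/w5.png

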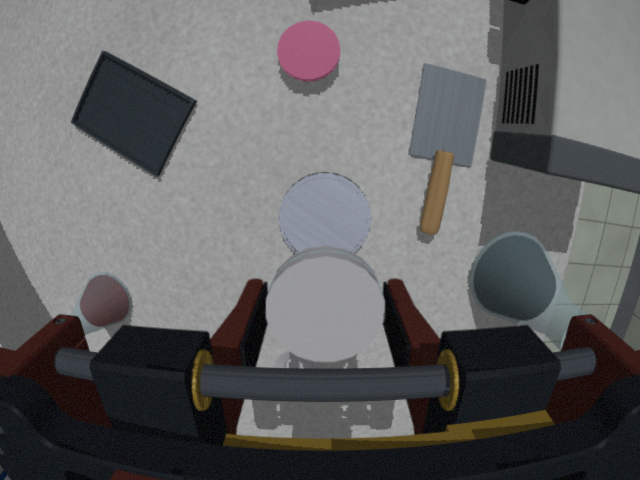

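The dish hangs level over the stage, which is at (325,213). The spatula handle end (430,230) is clear of the fingers. Lowering.

```bash

python3 -m inch '[[0.045,-0.003,-0.001,0.03,0,0,0],[0.045,0,0,0.045,0,0,0],[0.045,0,0,0.045,0,0,0],[0.045,0,0,0.026,0,0,0],[0.045,0,0,0.01,0,0,0]]' |grep -E "pos"
python3 -m inch '[[0.045,0,0,0,0,0,0],[0.045,0,0,0,0,0,0],[0.045,0,0,0.003,0,0,0],[0.045,0,0,0,0,0,0],[0.045,0,0,0,0,0,0]]' |grep -E "pos|ft"
python3 to.py 657.5 -115 17.7
```

```text
tool_pos: [0.6553, -0.1147, 0.0273]
tool_pos: [0.6583, -0.1168, 0.0287]
ft_force: [0.2, -0.2, -0.7]
t 26.2 pos [ 658.3 -116.8   28.7] yaw 4.6 tilt z [ 0.002 -0.    -1.   ] w mm 55.6 gf 15.0 q [-0.28  0.66  1.52  0.    0.96 -0.36]
shift [ 1.9 -0.6 11. ] rows 0.2
```

```bash

python3 -m inch '[[0.045,0.001,0,0.005,0,0,0],[0.045,0,0,0.002,0,0,0],[0.045,0,0,0,0,0,0],[0.045,0,0,0,0,0,0]]' |grep -E "pos|ft"
python3 -m inch '[[0.045,0,0,0.001,0,0,0],[0.045,0,0,0,0,0,0]]' |grep -E "pos|ft"
python3 -m inch '[[0.045,0,0,0.001,0,0,0],[0.045,0,0,0,0,0,0]]' |grep -E "pos|ft"
```

```text
tool_pos: [0.6574, -0.1157, 0.0204]
ft_force: [0.9, 0.5, -0.2]
tool_pos: [0.6575, -0.1157, 0.0195]
ft_force: [0.9, 0.5, -1.6]
tool_pos: [0.6575, -0.1157, 0.0186]
ft_force: [-0.1, -0.2, -0.5]
```

```bash

python3 -m inch '[[0.045,0,0,0.001,0,0,0],[0.045,0,0,0,0,0,0]]' |grep -E "pos|ft"
python3 -m inch '[[0.055,0,0,0,0,0,0],[0.06,0,0,0,0,0,0],[0.065,0,0,0,0,0,0],[0.07,0,0,0,0,0,0],[0.074,0,0,0,0,0,0]]' |grep -E "pos|ft|gr"
python3 -m inch '[[0.074,0,0,0,0,0,0],[0.074,0,0,-0.01,0,0,0],[0.074,0,0,-0.03,0,0,0],[0.074,0,0,-0.045,0,0,0],[0.074,0,0,-0.045,0,0,0]]' |grep -E "pos|gr"
python3 -m inch '[[0.08,0,0,-0.03,0,0,0],[0.08,0,0,-0.01,0,0,0],[0.08,0,0,0,0,0,0],[0.08,0,0,0,0,0,0]]' |grep -E "pos"
python3 to.py 667 147.4 190 -73.3
python3 - <<'E'
from h import *
im,P=cloud("scene"); save("s4",cv2.resize(im[240:320,180:300],(600,400),interpolation=cv2.INTER_CUBIC))
m=(np.hypot(P[...,0]-.657,P[...,1]+.114)<.05)&(P[...,2]>.025)&(P[...,2]<.032); print(m.sum(),np.median(P[m][:,2]),cv2.minEnclosingCircle(P[m][:,:2].astype(np.float32)*1000))
E
```

```text
tool_pos: [0.6576, -0.1157, 0.0177]
ft_force: [0.3, -0.6, -1.4]
tool_pos: [0.6576, -0.1157, 0.0177]
ft_force: [-0.2, 0.4, 0.8]
gripper_width: 0.83
grasp_force: 0.0
tool_pos: [0.657, -0.1155, 0.1492]
gripper_width: 0.842
grasp_force: 0.0
tool_pos: [0.6566, -0.1155, 0.1863]
t 28.6 pos [ 656.6 -115.5  186.3] yaw 4.6 tilt z [-0.002  0.001 -1.   ] w mm 79.6 gf 0.0 q [-0.28  0.49  1.4   0.    1.26 -0.36]
shift [261.2  31.7  -3.6] rows 5.3
rz 77.9
429 0.027744911546156215 ((657.185546875, -114.72570037841797), 28.968704223632812)
```

View pics/s4.png

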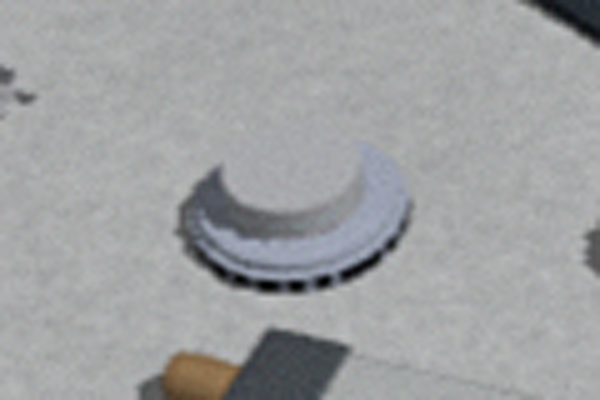

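The dish lies flat on the stage, with its top at 28 mm and its centre at (657,-115), against (657.5,-114.5) for the stage. Now the box.

```bash

python3 -m inch '[[0.085,0.02,0.0025,0,0,0,0],[0.085,0.043,0.005,0,0,0,0],[0.085,0.045,0.0055,0,0,0,0],[0.085,0.045,0.0055,0,0,0,0],[0.085,0.045,0.0055,0,0,0,0]]' |grep -E "pos"
python3 -m inch '[[0.085,0.043,0.005,0,0,0,0],[0.085,0.02,0.0025,0,0,0,0],[0.085,0,0,0,0,0,7.8],[0.085,0,0,0,0,0,7.8],[0.085,0,0,0,0,0,7.8]]' |grep -E "pos"
python3 -m inch '[[0.085,0,0,0,0,0,7.8],[0.085,0,0,0,0,0,7.8],[0.085,0,0,0,0,0,7.8],[0.085,0,0,0,0,0,7.8],[0.085,0,0,0,0,0,7.8]]' |grep -E "pos"
python3 -m inch '[[0.085,0,0,0,0,0,7.8],[0.085,0,0,0,0,0,7.7],[0.085,0,0,0,0,0,0],[0.085,0,0,0,0,0,0],[0.085,0,0,0,0,0,0]]' |grep -E "pos"
python3 pile.py; python3 to.py 667 147.4 8 -73.3
```

```text
tool_pos: [0.6641, 0.0866, 0.1859]
tool_pos: [0.6668, 0.1477, 0.1862]
tool_pos: [0.6669, 0.1471, 0.1862]
tool_pos: [0.6675, 0.1471, 0.1872]
box 1308 [667.5 147.5 102.8  60.   16.7 666.8 147.4  58. ]
case [([0.55, 0.364, 0.006], 0.87)]
dish [([0.655, -0.122, 0.016], 0.94), ([0.496, 0.193, 0.001], 0.89), ([0.633, 0.036, -0.001], 0.81)]
slide_box [([0.662, 0.147, -0.0], 0.96)]
t 30.9 pos [667.8 147.  187.7] yaw -73.2 tilt z [-0.  0. -1.] w mm 85.0 gf 0.0 q [0.12 0.51 1.35 0.   1.28 1.39]
shift [ -0.7  -0.6 179.7] rows 3.6
rz 0.1
```

View pics/w.png

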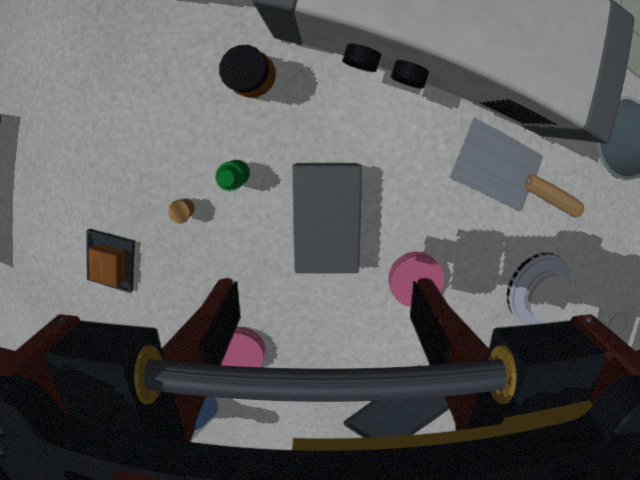

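The slide box (327,218) is square with the fingers. The green lens (233,175) and pink dish (417,280) are clear of the finger tracks by more than 10 mm. Descending.

```bash

python3 -m inch '[[0.085,-0.001,-0.0005,0.03,0,0,0],[0.085,0,0,0.045,0,0,0],[0.085,0,0,0.045,0,0,0],[0.085,0,0,0.03,0,0,0],[0.085,0,0,0.015,0,0,0]]' |grep -E "pos"
python3 -m inch '[[0.085,0,0,0.002,0,0,0],[0.085,0,0,0,0,0,0],[0.085,0,0,0,0,0,0],[0.085,0,0,0,0,0,0],[0.085,0,0,0,0,0,0]]' |grep -E "pos|ft"
python3 to.py 667 147.4 8.5 -73.3
```

```text
tool_pos: [0.6645, 0.1469, 0.0195]
tool_pos: [0.6677, 0.1473, 0.0221]
ft_force: [0.5, 0.2, -0.9]
t 31.9 pos [667.7 147.3  22.1] yaw -73.3 tilt z [ 0.002  0.    -1.   ] w mm 84.7 gf 0.0 q [0.12 0.68 1.49 0.   0.97 1.39]
shift [-0.7 -0.3 13.6] rows 0.3
rz 0.0
```

```bash

python3 -m inch '[[0.08,0,0,0.006,0,0,0],[0.075,0,0,0.004,0,0,0],[0.075,0,0,0,0,0,0],[0.075,0,0,0,0,0,0],[0.075,0,0,0.002,0,0,0]]' |grep -E "pos|ft"
python3 -m inch '[[0.07,0,0,0,0,0,0],[0.065,0,0,0,0,0,0],[0.06,0,0,0,0,0,0],[0.055,0,0,0,0,0,0],[0.05,0,0,0,0,0,0]]' 25|grep -E "pos|gr"
python3 -m inch '[[0.05,0,0,0,0,0,0],[0.05,0,0,0,0,0,0]]' |grep -E "pos|gr|ft"
```

```text
tool_pos: [0.667, 0.1472, 0.0088]
ft_force: [-0.2, -0.2, 0.6]
tool_pos: [0.6669, 0.147, 0.0087]
gripper_width: 0.681
grasp_force: 25.0
tool_pos: [0.6669, 0.1471, 0.0087]
ft_force: [0.7, -0.8, 0.1]
gripper_width: 0.682
grasp_force: 25.0
```

```bash

python3 -m inch '[[0.05,0,0,-0.006,0,0,0],[0.05,0,0,-0.02,0,0,0],[0.05,0,0,-0.04,0,0,0],[0.05,0,0,-0.045,0,0,0],[0.05,0,0,-0.04,0,0,0]]' |grep -E "pos|gr"
python3 -m inch '[[0.05,0,0,-0.03,0,0,0],[0.05,0,0,0,0,0,0],[0.05,0,0,0,0,0,0]]' |grep -E "pos|gr"
python3 to.py 452 -19 190 62.9
python3 - <<'E'
from h import *
cams.get_image("wrist")
for l in ["slide_box","box_tray"]: print([(np.round(x["position"],3).tolist(),round(x["conf"],2)) for x in nets.place_of(l,"wrist")][:3])
E
```

```text
tool_pos: [0.6663, 0.1475, 0.1616]
gripper_width: 0.683
grasp_force: 25.0
tool_pos: [0.6665, 0.1474, 0.1897]
gripper_width: 0.686
grasp_force: 25.0
t 34.0 pos [666.5 147.4 189.7] yaw -73.3 tilt z [ 0.  0. -1.] w mm 60.2 gf 25.0 q [0.12 0.5  1.35 0.   1.28 1.39]
shift [-253.3   97.5   -0.4] rows 5.4
rz 43.8
[([0.661, 0.152, 0.182], 0.63)]
[]
```

```bash

python3 -m inch '[[0.05,-0.018,0.007,0,0,0,0],[0.05,-0.038,0.0145,0,0,0,0],[0.05,-0.042,0.0162,0,0,0,0],[0.05,-0.042,0.0162,0,0,0,0],[0.05,-0.042,0.0162,0,0,0,0]]' |grep -E "pos|gr"
python3 -m inch '[[0.05,-0.04,0.0155,0,0,0,0],[0.05,-0.025,0.0095,0,0,0,0],[0.05,-0.006,0.0025,0,0,0,0],[0.05,0,0,0,0,0,7.3],[0.05,0,0,0,0,0,7.3]]' |grep -E "pos|gr"
python3 -m inch '[[0.05,0,0,0,0,0,7.3],[0.05,0,0,0,0,0,7.3],[0.05,0,0,0,0,0,7.3],[0.05,0,0,0,0,0,7.3],[0.05,0,0,0,0,0,0]]' |grep -E "pos|gr"
python3 -m inch '[[0.05,0,0,0,0,0,0],[0.05,0,0,0,0,0,0]]' |grep -E "pos|gr"
python3 to.py 452 -19 20 62.9
python3 - <<'E'
from h import *
im,d=cams.get_image("wrist"); save("w7",im)
for l in ["box_tray","flask_left","flask_right"]: print([(np.round(x["position"],3).tolist(),round(x["conf"],2)) for x in nets.place_of(l,"wrist")][:3])
E
```

```text
tool_pos: [0.5099, 0.0269, 0.1878]
gripper_width: 0.68
grasp_force: 25.0
tool_pos: [0.4527, -0.019, 0.1889]
gripper_width: 0.68
grasp_force: 25.0
tool_pos: [0.453, -0.0186, 0.1889]
gripper_width: 0.683
grasp_force: 25.0
tool_pos: [0.4527, -0.0189, 0.1893]
gripper_width: 0.677
grasp_force: 25.0
t 35.8 pos [452.7 -18.9 189.3] yaw -116.9 tilt z [-0.001  0.    -1.   ] w mm 59.4 gf 25.0 q [-0.19  0.19  1.86  0.    1.1   1.85]
shift [ -0.5   0.4 169.3] rows 3.4
rz 0.2
[]
[]
[([0.416, -0.232, 0.001], 0.65)]
```

View pics/w7.png

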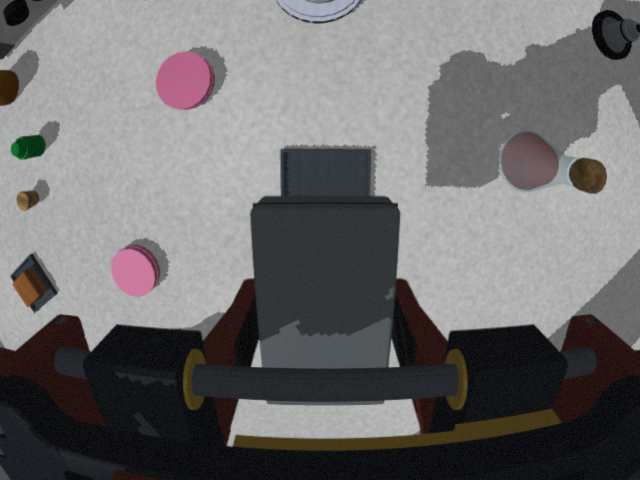

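The box is square with the tray. The tray's far edge at row 147 works out to 63.6 mm from the TCP, against 62 mm expected, so it's centred within 2 mm. Lowering.

```bash

python3 -m inch '[[0.05,0,0.0005,0.03,0,0,0.2],[0.05,0,0,0.045,0,0,0],[0.05,0,0,0.045,0,0,0],[0.05,0,0,0.028,0,0,0],[0.05,0,0,0.012,0,0,0]]' |grep -E "pos"
python3 -m inch '[[0.05,0,0,0.002,0,0,0],[0.05,0,0,0,0,0,0],[0.05,0,0,0,0,0,0],[0.05,0,0,0,0,0,0],[0.05,0,0,0,0,0,0]]' |grep -E "pos|ft"
python3 to.py 452.5 -19 11.7 62.9
```

```text
tool_pos: [0.4506, -0.0193, 0.0272]
tool_pos: [0.4531, -0.0197, 0.0285]
ft_force: [-0.7, -0.3, -2.1]
t 37.0 pos [453.1 -19.7  28.5] yaw -117.3 tilt z [ 0.002 -0.    -1.   ] w mm 59.5 gf 25.0 q [-0.2   0.45  2.02  0.    0.68  1.85]
shift [-0.9 -0.4 16.8] rows 0.3
rz -0.2
```

```bash

python3 -m inch '[[0.05,0,0,0.007,0,0,0],[0.05,0,0,0.004,0,0,0],[0.05,0,0,0.001,0,0,0],[0.05,0,0,0,0,0,0],[0.05,0,0,0,0,0,0]]' |grep -E "pos|ft"
python3 -m inch '[[0.05,0,0,0.001,0,0,0],[0.05,0,0,0,0,0,0]]' |grep -E "pos|ft"
python3 -m inch '[[0.05,0,0,0.001,0,0,0],[0.05,0,0,0,0,0,0]]' |grep -E "pos|ft"
```

```text
tool_pos: [0.4523, -0.0196, 0.0156]
ft_force: [-0.1, 1.5, -1.9]
tool_pos: [0.4524, -0.0196, 0.0146]
ft_force: [-0.8, 0.1, -3.2]
tool_pos: [0.4523, -0.0196, 0.0136]
ft_force: [0.0, 0.4, -2.3]
```

```bash

python3 -m inch '[[0.05,0,0,0.001,0,0,0],[0.05,0,0,0,0,0,0]]' |grep -E "pos|ft"
python3 -m inch '[[0.05,0,0,0.001,0,0,0],[0.05,0,0,0,0,0,0]]' |grep -E "pos|ft"
python3 -m inch '[[0.06,0,0,0,0,0,0],[0.065,0,0,0,0,0,0],[0.07,0,0,0,0,0,0],[0.075,0,0,0,0,0,0],[0.08,0,0,0,0,0,0]]' |grep -E "pos|ft|gr"
python3 -m inch '[[0.08,0,0,0,0,0,0],[0.08,0,0,-0.01,0,0,0],[0.08,0,0,-0.03,0,0,0],[0.08,0,0,-0.045,0,0,0],[0.08,0,0,-0.045,0,0,0]]' |grep -E "pos|ft|gr"
python3 -m inch '[[0.08,0,0,-0.04,0,0,0],[0.08,0,0,-0.03,0,0,0],[0.08,0,0,-0.02,0,0,0],[0.08,0,0,0,0,0,0],[0.08,0,0,0,0,0,0]]' |grep -E "pos|ft|gr"
python3 - <<'E'
from h import *
im,P=cloud("scene"); save("s5",im[130:350,120:540].repeat(1,0) if 0 else cv2.resize(im[150:350,120:540],(798,380)))
def rep(n,x,y,r,a,b):
    m=(np.hypot(P[...,0]-x,P[...,1]-y)<r)&(P[...,2]>a)&(P[...,2]<b); p=P[m][:,:2].astype(np.float32)*1000
    print(n,m.sum(),np.median(P[m][:,2]).round(4),np.round(np.hstack(cv2.minAreaRect(p)),1))
rep("box",.4525,-.019,.09,.029,.037); rep("case",.549,.3645,.05,.019,.027); rep("dish",.657,-.1145,.05,.024,.032); rep("lens",.5,-.413,.05,.03,.06)
for l in ["flask_left","flask_right"]: print([(np.round(x["position"],3).tolist(),round(x["conf"],2)) for x in nets.place_of(l,"scene")][:2])
E
```

```text
tool_pos: [0.4523, -0.0196, 0.0126]
ft_force: [-0.4, -0.0, -2.0]
tool_pos: [0.4524, -0.0196, 0.0117]
ft_force: [-0.2, -0.9, -2.0]
tool_pos: [0.4524, -0.0196, 0.0117]
ft_force: [-0.1, -0.2, -0.2]
gripper_width: 0.899
grasp_force: 0.0
tool_pos: [0.4515, -0.0194, 0.1434]
ft_force: [1.5, -0.7, 0.5]
gripper_width: 0.911
grasp_force: 0.0
tool_pos: [0.4521, -0.0196, 0.2319]
ft_force: [0.7, -0.6, -0.2]
gripper_width: 0.911
grasp_force: 0.0
box 698 0.0327 [452.9 -16.7  64.4 101.7  62.7]
case 296 0.0229 [548.6 364.   40.9  38.2   5. ]
dish 435 0.0279 [ 657.3 -115.1   55.4   56.2   77.8]
lens 103 0.04 [ 501.6 -409.    23.6   25.3   49.9]
[([0.388, 0.232, 0.003], 0.56)]
[([0.413, -0.228, 0.002], 0.59)]
```

View pics/s5.png

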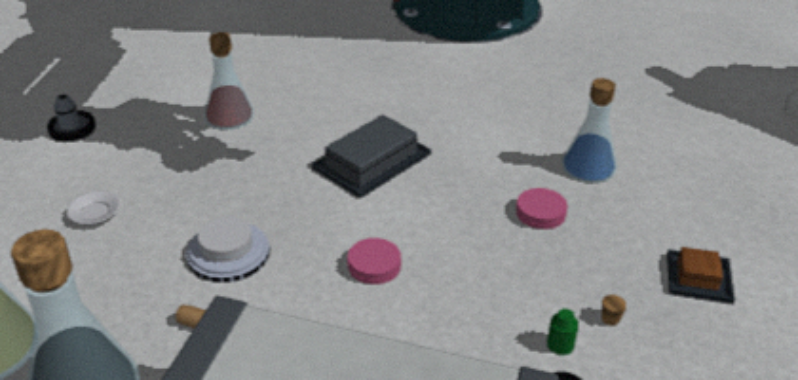

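The last view shows the lens in its cup (70,115), the dish on the stage (225,240), the box in its tray (370,155) and the case in its tray (700,270). The measured heights and centres all match, and both flasks are where they were. Handing in.

```bash
python3 -c "
from plant import ticket
print(ticket.finish_job())"
```

```text
the job is handed in; nothing more can be done
None
```

The job is handed in, and by my measurements all four pieces are seated and let go: lens in the cup, case in the square tray, dish on the stage and box in the long tray, with the flasks and look-alikes untouched; the hand-in call returned no verdict.

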